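Dip the sampling probe into the guide-capped pot

ROBOT

A 6-joint arm with a two-finger parallel gripper is mounted at the origin on the work surface. World frame = base frame: x ahead of the robot, y to its left, z up, the work surface at z = 0. Lengths are in m, angles in rad, forces in N, time in s.
With the tool pointing down it reaches from about 0.25 to 0.725 m from the base axis. Payload 4 kg.
Tool frame: the origin (TCP) lies between the finger pads; the fingertips stand 17 mm ahead of it and the grasp point (between the pads) lies 2 mm behind it; z points along the fingers, x is the direction in which the jaws open and shut, and the axes are right-handed (so a half turn about z gives the same grasp; the last joint's range is limited). The gripper opens to 85 mm and grips with 20 to 120 N. Pads are 22 mm wide; open, the fingers measure 114 mm over their backs; the gripper's body (76 mm by 85 mm) begins 54 mm behind the grasp point. The pads swing forward as they close: fully open they stand 13 mm farther back than shut.
Start: joints at [-1.248, 0.241, 0.005, 1.335, 0, 1.571], TCP at [0.159, -0.474, 0.248] pointing down, gripper open.
Joint ranges: [-2.72, 2.72], [-1.05, 1.87], [-1.09, 1.28], [-1.99, 2.15], [-1.42, 1.44], [-3.14, 3.14]. Speed limits (rad/s): [2.79, 2.79, 3.14, 3.14, 3.14, 3.14].

INTERFACE

Orientations are given as a unit quaternion [x, y, z, w].
In Python, from workcell import telemetry, cams, workorder gives the robot as it stands. The module is installed in compiled form; this text tells all that it offers.
- The arm moves only by the tool apply_moves, never from a script. Its argument "moves" is a list that holds one entry, the list of rows, each a list of 4 numbers: the shift along the tool's x, y, z in mm, then the turn about the tool's z in degrees. A call has exactly 10 rows; each row shifts and turns the pose as measured when the row begins, along the tool's axes as they then stand; what a row does not reach is not made up. A row lasts 1/10 s, in which the tool goes at most 50 mm and 8.59 degrees, less where a joint would pass 70% of its speed; a pose out of reach is approached as far as the arm can. A call with a gripper value outside its range is refused whole. "hand" is the gripper's target within -1 to 1 (fully open at 1, half-way at 0, shut at -1), set as the call begins (left out, the last holds). The fingers move at their own pace and stop on an object; the grip force is fixed at half the most. Time passes only in rows, so rows that do not move let the fingers close, or fill a call up. It gives the time, the measured TCP pose, the force and the opening at its end, in the units of the state.
- telemetry.get_obs(): the state, without advancing time (a new reading comes with each control period).
- cams.camera(name): name is "scene" or "top"; returns a dict with "color" (420x560x3 uint8, red, green, blue), "fovy" (degrees; the focal length in pixels is half the picture's height over the tangent of half this angle, whatever the lens; pixels are square), "cx", "cy" (the principal point, pixels), "camera_from_world" (4x4, takes a point from world to camera coordinates). Camera axes: x right, y down, z forward; pixel columns grow to the right and rows downward; lengths in m; the calibration is good to about 2 mm. A picture is of the moment at which its call begins. There is no depth.
- workorder.job_done(): hands the job in, once; it reports no verdict.
The state is a dict: "clock": time; "joint_pos": joint angles; "joint_vel": joint speeds; "tau": joint torques, N m; "eef_pos": TCP position; "tool_rot": TCP orientation; "ft_force": force on the tool from outside, world axes, zero at the start; "ft_torque": the same for the moment, N m; "grip_width": finger opening in m.
Only numpy, scipy, OpenCV 4.12 (cv2) and the standard library are available. Lean on these libraries where they do the work, as an engineer would, in place of code of your own. Each camera call takes 0.05 s, during which the arm holds its last target. There are 200 camera calls.

TASK

Gently set the sample pot whose cap has a hole in it upright and centred on top of the narrow steel post of the sampling station, and let go of it. Then lift the probe out of its holder by its black handle and lower its rod through the hole in the cap, never touching the pot with it, until the tip hangs about half-way down the pot; finish there, still holding the probe upright and still, with the rod centred in the hole. Leave the other things on the bench alone.

Things in the scene. Friction and masses are not known exactly. Their poses are not given: they have to be found in the camera images.
- pot_center (a point): centre (half-way up) of the loose sample pot: a white plastic cylinder 48 mm in diameter and 62 mm high, flat-bottomed, its top 14 mm a grey cap of the same diameter with one round hole in the middle; 60 g or so. It starts standing on the bench. z is the pot's axis, up. A closed pot of the same size and colours without a hole, not to be used, stands near it
- pot_hole (a point): middle of the mouth of the hole in the pot's cap, level with the cap's top face, 31 mm above pot_center. The hole is 18 mm in diameter through the 14 mm thick cap; below it the pot is empty, with its inner floor 58 mm under the mouth. z is the hole's axis, up
- post_top (a point): centre of the top face of the sampling station's post: a steel disc 30 mm in diameter, its flat top 52 mm above the bench, on a thinner stem. The station (fixed) is a grey plate 120 x 100 x 12 mm; the post stands 20 mm off the plate's centre, and a white ridge 34 mm high over the bench runs along the plate's opposite edge, 68 mm from the post. z is up
- probe_grip (a point): centre of the probe's handle: a black flat block 26 mm along its x, 12 mm along its y (grasp across y) and 44 mm high along z. Under the handle is a steel collar 24 mm in diameter and 6 mm thick, under that a straight steel rod 8 mm in diameter and 90 mm long on the same axis. The collar's top is 22 mm and the rod's tip 118 mm below this point. The loose probe, about 50 g, starts hanging upright by its collar in the holder
- probe_tip (a point): bottom end of the probe's rod, on its axis, 118 mm below probe_grip; z is the rod's axis, towards the handle
- holder: fixed probe holder: origin under the bracket's hole, at bench level. A grey base plate 130 x 90 mm and an upright post at its +x end carry an aluminium bracket 90 x 50 x 10 mm, its top 112 mm above the bench; the probe hangs through the bracket's 14 mm hole, so it must be lifted 90 mm to come out
- pot: the sample pot itself (see pot_center), origin at the centre of its underside
- probe: the probe itself (see probe_grip), origin at its tip
- station: the fixed sampling station, origin under the centre of its base plate; the post stands at x = -20 mm in its frame
- closed_pot: bystander: closed pot, same size and colours as the sample pot but its cap has no hole; origin under its centre
- pipette: bystander: white and blue pipette 235 mm long, 25 mm high, lying on the bench from its blue tip (the origin) back towards the robot along -x
- tube_rack: bystander: white rack of glass tubes 60 x 220 x 85 mm, long along y, origin under its centre
- beaker: bystander: glass beaker 60 mm in diameter, 75 mm high, origin under its centre
- tip_box: bystander: blue box with a clear lid, 120 x 85 x 57 mm
Things that resemble listed ones, but are neither listed nor needed, are in the scene too. Of the things like the probe, leave any that is turquoise; of the rest the smaller one is meant.

How it is judged:
By the outcome, as a careful person would: the job done as asked, in the order asked, and still so for the second after the job is handed in, while the arm keeps its last pose, push and grip.
It also fails if it takes over 62 s, if anything falls off the work surface, if the arm or the gripper's body presses on something with over 40 N, if the wrist force passes 120 N, or if a joint passes its speed limit or range.

## Working session

There is one attempt and no reset: what is moved stays moved. The work goes in short steps, Python scripts to look and compute and a tool call to move; the robot and the scene stay as the last step left them, time stands still between calls to the robot, and variables do not carry over. Pictures are saved under pics/ and viewed, about 8 in all and at most 12, crops included, and the job is handed in when it is done.

Besides the shell and the picture viewer there is one more tool, called after "Request:" as name(argument=value, ...) on one line, values as JSON. apply_moves: Moves the arm, as the interface text tells. Its arguments: {"type":"object","properties":{"moves":{"type":"array"},"hand":{"type":"number"}},"required":["moves"]}

```bash
mkdir -p pics; cat > h.py <<'E'
import numpy as np, cv2
from workcell import telemetry, cams
def cam(n,fn=None):
    c=cams.camera(n); 
    if fn: cv2.imwrite('pics/'+fn, c['color'][:,:,::-1])
    np.save('/tmp/%s.npy'%n,c,allow_pickle=True); return c
def last(n): return np.load('/tmp/%s.npy'%n,allow_pickle=True).item()
def ray(c,u,v):
    f=c['color'].shape[0]/2/np.tan(np.radians(c['fovy'])/2)
    T=np.array(c['camera_from_world']); R=T[:3,:3]
    return -R.T@T[:3,3], R.T@np.array([(u-c['cx'])/f,(v-c['cy'])/f,1])
def onz(c,u,v,z):
    o,d=ray(c,u,v); return o+d*(z-o[2])/d[2]
def proj(c,p):
    f=c['color'].shape[0]/2/np.tan(np.radians(c['fovy'])/2)
    T=np.array(c['camera_from_world']); q=T[:3,:3]@np.array(p)+T[:3,3]
    return f*q[0]/q[2]+c['cx'], f*q[1]/q[2]+c['cy']
E
python3 - <<'E'
from h import *
for n in('scene','top'):
    c=cam(n,n+'0.png'); print(n,c['fovy'],c['cx'],c['cy'],np.round(ray(c,c['cx'],c['cy']),3).tolist())
o=telemetry.get_obs(); print(o)
E
```

```text
scene 56.21620337600307 275.08098416044044 211.80086389012695 [[1.106, 0.163, 0.712], [-0.628, -0.204, -0.751]]
top 50.225124049554196 283.40916096472824 207.11847232197175 [[0.52, -0.013, 1.167], [0.065, 0.019, -0.998]]
{'clock': 0.1, 'joint_pos': array([-1.24798469e+00,  2.41342565e-01,  3.86006144e-03,  1.33519312e+00,
       -1.71004877e-05,  1.57082487e+00]), 'joint_vel': array([-0.00086292, -0.00118164,  0.00362013,  0.00050033, -0.00043165,
        0.00091521]), 'tau': array([ 4.31468343e-04, -3.73138332e+01,  2.53010398e+01,  1.08469336e-02,
        5.44821694e-05, -3.87785590e-06]), 'eef_pos': array([ 0.15844417, -0.47367206,  0.24749991]), 'tool_rot': array([ 8.11543592e-01, -5.84291123e-01, -7.67576384e-04, -5.42067021e-04]), 'ft_force': array([ 0.82961816,  0.2822044 , -0.32058744]), 'ft_torque': array([0.02056515, 0.00300359, 0.00856208]), 'grip_width': 0.08540809029039165}
```

View pics/scene0.png

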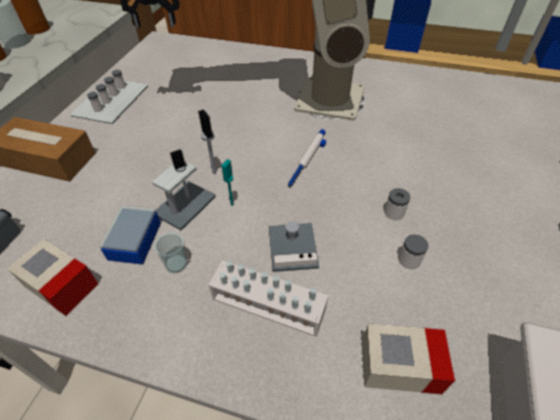

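View pics/top0.png

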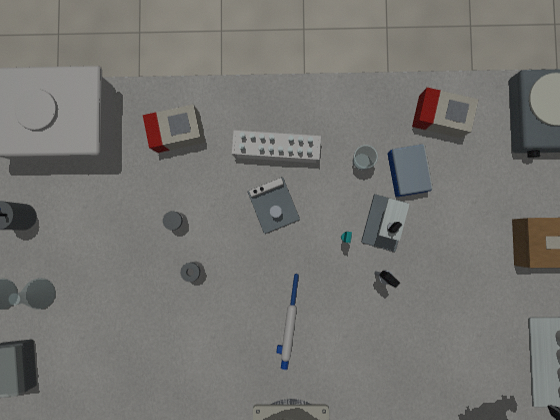

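The scene image shows pots at about (398,204) and (414,251), the station at (293,245), the holder with its black handle at (179,160), a turquoise probe at (229,175), and a larger black probe at (206,125). The top image shows pots at (193,272) and (175,221), the post at (276,213), and the handle at (395,228). I'll zoom in on all of these next.

```bash
python3 - <<'E'
from h import *
s=last('scene')['color'];t=last('top')['color']
def crop(im,u,v,w=33,h=37): 
    return cv2.resize(im[v-h:v+h,u-w:u+w],(264,296),interpolation=cv2.INTER_CUBIC)
r1=np.hstack([crop(s,404,228),crop(s,293,243),crop(s,182,182)])
r2=np.hstack([crop(t,185,247),crop(t,275,205),crop(t,387,225)])
cv2.imwrite('pics/m1.png',np.vstack([r1,r2])[:,:,::-1])
c=last('top')
for n,u,v,z in[('potA',193,272,.062),('potB',175,221,.062),('post',276,213,.052),('handle',395,228,.156)]: print(n,onz(c,u,v,z).round(3))
c=last('scene')
for n,u,v,z in[('potA',398,196,.062),('potB',415,243,.062),('post',292,229,.052),('handle',178,155,.178)]: print(n,onz(c,u,v,z).round(3))
E
```

```text
potA [0.436 0.232 0.062]
potB [0.562 0.277 0.062]
post [0.579 0.027 0.052]
handle [ 0.536 -0.244  0.156]
potA [0.441 0.241 0.062]
potB [0.565 0.286 0.062]
post [0.592 0.034 0.052]
handle [ 0.565 -0.221  0.178]
```

View pics/m1.png

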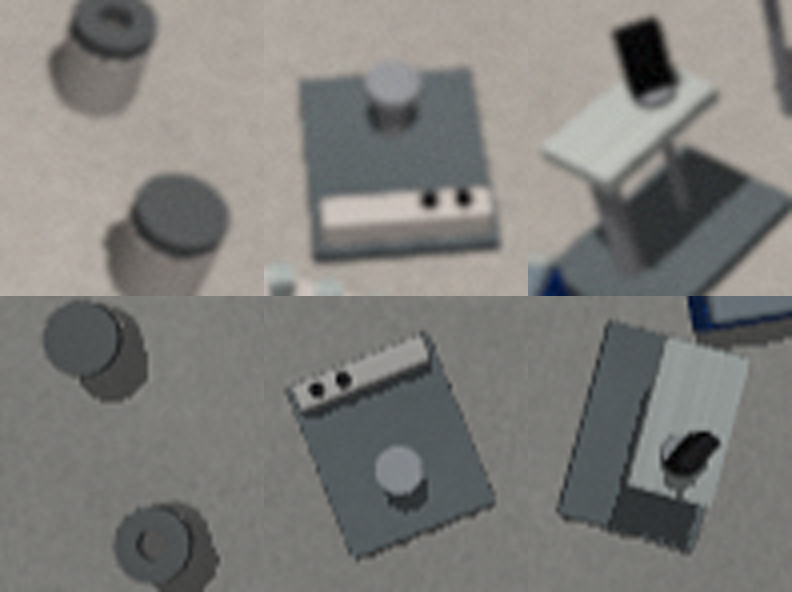

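Pot A, nearer the robot, has the hole: cap at top pixel (190,272). The post is at top (275.5,211.5) and scene (291.8,227.2), and the probe hangs at the bracket's near end. Next I'll refine these with both views.

```bash
cat >> h.py <<'E'
def tri(a,pa,b,pb):
    o1,d1=ray(a,*pa);o2,d2=ray(b,*pb);d1=d1/np.linalg.norm(d1);d2=d2/np.linalg.norm(d2)
    s=np.linalg.lstsq(np.c_[d1,-d2],o2-o1,rcond=None)[0];p=o1+s[0]*d1;q=o2+s[1]*d2
    return ((p+q)/2).round(4),round(np.linalg.norm(p-q),4)
E
python3 - <<'E'
from h import *
s=last('scene');t=last('top')
print('capA',tri(s,(398.5,195.8),t,(190,272)),onz(t,190,272,.062).round(4),onz(s,398.5,195.8,.062).round(4))
print('post',tri(s,(291.75,227.2),t,(275.5,211.5)),onz(t,275.5,211.5,.052).round(4),onz(s,291.75,227.2,.052).round(4))
a=onz(s,170.5,152.5,.178);b=onz(s,180.75,149.25,.178);print('handle top edge',a,b,np.degrees(np.arctan2(*(b-a)[1::-1])),np.linalg.norm(b-a))
a=onz(s,176.25,169.25,.134);b=onz(s,186.25,166.5,.134);print('bottom edge',a,b,np.degrees(np.arctan2(*(b-a)[1::-1])),np.linalg.norm(b-a))
# dark mask in top for handle
m=(t['color'].max(2)<30).astype('uint8');n,l,st,ce=cv2.connectedComponentsWithStats(m)
for i in range(1,n):
    if 350<ce[i][0]<420 and 210<ce[i][1]<300 and st[i][4]>8: print('top dark',st[i],ce[i],cv2.minAreaRect(np.argwhere(l==i)[:,::-1].astype(np.float32)))
m=(s['color'].max(2)<40).astype('uint8');n,l,st,ce=cv2.connectedComponentsWithStats(m)
for i in range(1,n):
    if 150<ce[i][0]<215 and 100<ce[i][1]<200 and st[i][4]>8: print('scene dark',st[i],ce[i],cv2.minAreaRect(np.argwhere(l==i)[:,::-1].astype(np.float32)))
E
```

```text
capA (array([0.4354, 0.2416, 0.0572]), np.float64(0.0018)) [0.4359 0.2396 0.062 ] [0.4399 0.242  0.062 ]
post (array([0.5827, 0.0295, 0.0458]), np.float64(0.0026)) [0.5827 0.028  0.052 ] [0.5872 0.032  0.052 ]
handle top edge [ 0.56220905 -0.24012808  0.178     ] [ 0.54672403 -0.22397244  0.178     ] 133.78580464572173 0.022378342188191423
bottom edge [ 0.56476114 -0.23555167  0.134     ] [ 0.55069787 -0.21834642  0.134     ] 129.2619563222757 0.022221525755356342
top dark [388 222  13  11  65] [394.10769231 227.07692308] ((394.25006103515625, 227.25003051757812), (6.363960266113281, 12.727920532226562), 45.0)
top dark [380 271  19  16 139] [388.84172662 278.34532374] ((388.75006103515625, 278.2500305175781), (19.798988342285156, 7.778173923492432), 45.0)
scene dark [199 111  14  27 192] [205.3125     123.80208333] ((205.3999786376953, 123.79999542236328), (27.333240509033203, 8.026427268981934), 77.47119140625)
scene dark [172 151  13  18 157] [177.63694268 159.11464968] ((177.64678955078125, 159.15597534179688), (15.995698928833008, 9.961394309997559), 73.3007583618164)
```

Request:
apply_moves(moves=[[[0,0,0,0],[-45,15,0,0],[-45,15,0,0],[-45,15,0,0],[-45,15,0,0],[-45,0,0,0],[-45,0,0,0],[-45,-10,0,0],[-45,-10,0,0],[-45,-10,0,0]]], hand=1)

```text
clock: 1.1
eef_pos: [-0.003, -0.0886, 0.2431]
tool_rot: [0.812, -0.583, -0.005, -0.003]
ft_force: [-0.9, 0.2, 0.4]
grip_width: 0.0853
```

```bash
python3 -c "
from h import *
o=telemetry.get_obs();print(o['joint_pos'].round(3),o['eef_pos'].round(3),o['ft_force'].round(1))"
```

```text
[-1.59  -0.651 -0.677  1.555 -0.005  1.227] [-0.003 -0.089  0.243] [-0.9  0.2  0.4]
```

Request:
apply_moves(moves=[[[0,-30,0,0],[0,-40,0,0],[0,-40,0,0],[0,-40,0,0],[0,-40,0,0],[-10,-40,0,0],[-20,-40,0,0],[-20,-40,0,0],[-20,-40,0,0],[-20,-40,0,0]]])

```text
clock: 2.1
eef_pos: [0.241, 0.0615, 0.2442]
tool_rot: [0.805, -0.593, 0.003, -0.001]
ft_force: [0.7, -0.4, 1.3]
grip_width: 0.0853
```

Request:
apply_moves(moves=[[[-13,-28,5,0],[-13,-28,8,0],[-13,-28,8,0],[-13,-28,8,0],[-13,-28,8,0],[-13,-28,8,0],[-13,-28,8,0],[-13,-28,8,0],[-10,-16,8,0],[0,0,0,0]]])

```text
clock: 3.1
eef_pos: [0.4605, 0.203, 0.1727]
tool_rot: [0.83, -0.557, -0.018, -0.014]
ft_force: [-0.5, -0.2, -1.3]
grip_width: 0.0853
```

```bash
cat >> h.py <<'E'
from scipy.spatial.transform import Rotation as Ro
def go(p,yaw=None):
    o=telemetry.get_obs();R=Ro.from_quat(o['tool_rot']).as_matrix()
    print('t',round(o['clock'],2),'eef',o['eef_pos'].round(4),'F',o['ft_force'].round(1),'w',o['grip_width'].round(4),'yaw',np.degrees(np.arctan2(R[1,0],R[0,0])).round(2),'tilt z',R[:,2].round(4),'j6',o['joint_pos'][5].round(2))
    print('tool move mm',(R.T@(np.array(p)-o['eef_pos'])*1000).round(1))
E
python3 - <<'E'
from h import *
go([.437,.241,.040]); cam('top','t1.png'); cam('scene','s1.png')
E
```

```text
Traceback (most recent call last):
  File "h.py", line 25, in go
    print('t',round(o['clock'],2),'eef',o['eef_pos'].round(4),'F',o['ft_force'].round(1),'w',o['grip_width'].round(4),'yaw',np.degrees(np.arctan2(R[1,0],R[0,0])).round(2),'tilt z',R[:,2].round(4),'j6',o['joint_pos'][5].round(2))
                                                                                             ^^^^^^^^^^^^^^^^^^^^^
AttributeError: 'float' object has no attribute 'round'
```

```bash
sed -i "s/o\['grip_width'\].round(4)/round(o['grip_width'],4)/" h.py
python3 - <<'E'
from h import *
go([.437,.241,.040]); cam('top');cam('scene');go([.437,.241,.040])
E
```

```text
t 3.1 eef [0.4605 0.203  0.1727] F [-0.5 -0.2 -1.3] w 0.0853 yaw -67.66 tilt z [-0.0142  0.0443 -0.9989] j6 3.14
tool move mm [-37.9   7.8 134.5]
t 3.2 eef [0.4591 0.202  0.1736] F [ 0.1  0.6 -0.1] w 0.0857 yaw -67.69 tilt z [-0.0145  0.0438 -0.9989] j6 3.14
tool move mm [-38.3   6.1 135.5]
```

Request:
apply_moves(moves=[[[0,0,0,0],[0,0,0,0],[0,0,0,0],[-10,0,0,0],[-10,0,0,0],[-10,0,0,0],[-10,0,0,0],[0,0,0,0],[0,0,0,0],[0,0,0,0]]])

```text
clock: 4.2
eef_pos: [0.4489, 0.22, 0.1786]
tool_rot: [0.839, -0.544, -0.025, -0.02]
ft_force: [1.4, 0.6, -0.0]
grip_width: 0.0853
```

```bash
python3 - <<'E'
from h import *
go([.437,.241,.040])
E
```

```text
t 4.2 eef [0.4489 0.22   0.1786] F [ 1.4  0.6 -0. ] w 0.0853 yaw -65.91 tilt z [-0.0209  0.0604 -0.998 ] j6 3.14
tool move mm [-15.2   3.  139.9]
```

Request:
apply_moves(moves=[[[0,0,0,-8],[0,0,0,-8],[0,0,0,-8],[0,0,0,-8],[0,0,0,-8],[0,0,0,-8],[0,0,0,-8],[0,0,0,-8],[0,0,0,-8],[0,0,0,0]]])

```text
clock: 5.2
eef_pos: [0.4492, 0.2187, 0.1775]
tool_rot: [0.996, 0.077, -0.009, -0.03]
ft_force: [0.8, -0.1, -0.8]
grip_width: 0.0857
```

```bash
python3 - <<'E'
from h import *
go([.437,.241,.040]);print(telemetry.get_obs()['joint_pos'].round(3))
E
```

```text
t 5.2 eef [0.4492 0.2187 0.1775] F [ 0.8 -0.1 -0.8] w 0.0857 yaw 8.91 tilt z [-0.0225  0.0588 -0.998 ] j6 1.83
tool move mm [ -6.8 -15.4 138.8]
[ 0.417  0.28  -0.133  1.154  0.063  1.833]
```

The wrist joint ran into its limit and tilted the tool by 3.6°. Turning it to the opposite limit should remove the tilt.

Request:
apply_moves(moves=[[[0,0,0,-8.5],[0,0,0,-8.5],[0,0,0,-8.5],[0,0,0,-8.5],[0,0,0,-8.5],[0,0,0,-8.5],[0,0,0,-8.5],[0,0,0,-8.5],[0,0,0,-8.5],[0,0,0,-8.5]]])

```text
clock: 6.2
eef_pos: [0.4495, 0.2177, 0.1767]
tool_rot: [0.676, 0.736, 0.013, -0.028]
ft_force: [-0.2, 0.5, -0.9]
grip_width: 0.0848
```

Request:
apply_moves(moves=[[[0,0,0,-8.5],[0,0,0,-8.5],[0,0,0,-8.5],[0,0,0,-8.5],[0,0,0,-8.5],[0,0,0,-8.5],[0,0,0,-8.5],[0,0,0,-8.5],[0,0,0,-8.5],[0,0,0,-8.5]]])

```text
clock: 7.2
eef_pos: [0.4498, 0.2167, 0.176]
tool_rot: [-0.007, 0.999, 0.029, -0.012]
ft_force: [-0.0, -0.1, 0.1]
grip_width: 0.0856
```

Request:
apply_moves(moves=[[[0,0,0,-8.5],[0,0,0,-8.5],[0,0,0,-8.5],[0,0,0,-8.5],[0,0,0,-8.5],[0,0,0,-8.5],[0,0,0,-8.5],[0,0,0,-8.5],[0,0,0,-8.5],[0,0,0,-8.5]]])

```text
clock: 8.2
eef_pos: [0.4501, 0.2157, 0.1752]
tool_rot: [-0.686, 0.727, 0.029, 0.01]
ft_force: [0.3, -0.2, -0.1]
grip_width: 0.0855
```

```bash
python3 - <<'E'
from h import *
go([.437,.241,.040]);print(telemetry.get_obs()['joint_pos'].round(3))
E
```

```text
t 8.2 eef [0.4501 0.2157 0.1752] F [ 0.3 -0.2 -0.1] w 0.0855 yaw -93.34 tilt z [-0.0257  0.0559 -0.9981] j6 -2.67
tool move mm [-17.1  10.6 136.7]
[ 0.412  0.284 -0.134  1.154  0.062 -2.673]
```

Request:
apply_moves(moves=[[[0,0,0,-8.5],[0,0,0,-8.5],[0,0,0,-8.5],[0,0,0,-8],[0,0,0,-8],[0,0,0,-8],[0,0,0,-8],[0,0,0,0],[0,0,0,0],[0,0,0,0]]])

```text
clock: 9.2
eef_pos: [0.369, 0.33, 0.1748]
tool_rot: [0.917, -0.399, 0.027, 0.008]
ft_force: [-0.4, -0.2, -0.6]
grip_width: 0.0854
```

```bash
python3 - <<'E'
from h import *
go([.437,.241,.040]);print(telemetry.get_obs()['joint_pos'].round(3))
E
```

```text
t 9.2 eef [0.369  0.33   0.1748] F [-0.4 -0.2 -0.6] w 0.0854 yaw -47.0 tilt z [ 0.0437 -0.0355 -0.9984] j6 -3.13
tool move mm [103.8  12.  140.7]
[ 0.762  0.271 -0.153  1.14  -0.056 -3.13 ]
```

Request:
apply_moves(moves=[[[0,0,0,8.5],[0,0,0,8.5],[0,0,0,8.5],[0,0,0,8.5],[0,0,0,8.5],[0,0,0,8.5],[0,0,0,8.5],[0,0,0,8.5],[0,0,0,8.5],[0,0,0,8.5]]])

```text
clock: 10.2
eef_pos: [0.3797, 0.3172, 0.1746]
tool_rot: [-0.395, 0.918, -0.026, 0.012]
ft_force: [0.0, 0.7, -0.9]
grip_width: 0.0854
```

Request:
apply_moves(moves=[[[0,0,0,8.5],[0,0,0,8.5],[0,0,0,8.5],[0,0,0,8.5],[0,0,0,8.5],[0,0,0,8.5],[0,0,0,8.5],[0,0,0,8.5],[0,0,0,8.5],[0,0,0,8.5]]])

```text
clock: 11.2
eef_pos: [0.3911, 0.3029, 0.1744]
tool_rot: [0.337, 0.941, -0.012, 0.027]
ft_force: [0.1, -0.7, 0.1]
grip_width: 0.0855
```

Request:
apply_moves(moves=[[[0,0,0,8.5],[0,0,0,8.5],[0,0,0,8.5],[0,0,0,8.5],[0,0,0,8.5],[0,0,0,8.5],[0,0,0,8.5],[0,0,0,8.5],[0,0,0,8.5],[0,0,0,8.5]]])

```text
clock: 12.2
eef_pos: [0.4019, 0.2881, 0.1742]
tool_rot: [0.888, 0.459, 0.008, 0.029]
ft_force: [0.1, -0.9, 0.2]
grip_width: 0.0853
```

Request:
apply_moves(moves=[[[0,0,0,8.5],[0,0,0,8.5],[0,0,0,8.5],[0,0,0,8.5],[0,0,0,8.5],[0,0,0,8.5],[0,0,0,8.5],[0,0,0,8.5],[0,0,0,8.5],[0,0,0,8.5]]])

```text
clock: 13.2
eef_pos: [0.4121, 0.2729, 0.174]
tool_rot: [0.963, -0.269, 0.025, 0.017]
ft_force: [-0.6, -0.6, -0.6]
grip_width: 0.0853
```

```bash
python3 - <<'E'
from h import *
go([.437,.241,.040]);print(telemetry.get_obs()['joint_pos'].round(3))
E
```

```text
t 13.2 eef [0.4121 0.2729 0.174 ] F [-0.6 -0.6 -0.6] w 0.0853 yaw -31.24 tilt z [ 0.0392 -0.0459 -0.9982] j6 2.74
tool move mm [ 30.1  11.8 136.2]
[ 0.62   0.271 -0.155  1.139 -0.06   2.736]
```

Request:
apply_moves(moves=[[[0,0,0,8.5],[0,0,0,8.5],[0,0,0,8],[0,0,0,8],[0,0,0,6],[0,0,0,0],[0,0,0,-8],[0,0,0,-8],[0,0,0,-8],[0,0,0,-8]]])

```text
clock: 14.2
eef_pos: [0.4534, 0.1951, 0.174]
tool_rot: [0.957, -0.29, 0.006, -0.005]
ft_force: [-0.7, 0.2, 1.3]
grip_width: 0.0855
```

```bash
python3 - <<'E'
from h import *
go([.437,.241,.040]);print(telemetry.get_obs()['joint_pos'].round(3))
E
```

```text
t 14.2 eef [0.4534 0.1951 0.174 ] F [-0.7  0.2  1.3] w 0.0855 yaw -33.69 tilt z [ 0.0155  0.0065 -0.9999] j6 2.57
tool move mm [-40.3 -27.2 134. ]
[ 0.407  0.262 -0.167  1.125 -0.     2.565]
```

Request:
apply_moves(moves=[[[-20,-14,0,0],[-20,-14,0,0],[0,0,10,-8],[0,0,10,-8],[0,0,10,-8],[0,0,10,-8],[0,0,5,-8],[0,0,0,0],[0,0,0,0],[0,0,0,0]]])

```text
clock: 15.2
eef_pos: [0.4396, 0.2371, 0.1281]
tool_rot: [0.998, 0.057, 0.009, -0.003]
ft_force: [-1.1, -0.5, 0.3]
grip_width: 0.0851
```

```bash
python3 - <<'E'
from h import *
go([.437,.241,.040]);t=cam('top');s=cam('scene');go([.437,.241,.040])
def crop(c,u,v,w=50,h=37): return cv2.resize(c['color'][v-h:v+h,u-w:u+w],(800,592)[0:2],interpolation=cv2.INTER_CUBIC)[:, :]
a=cv2.resize(crop(t,190,262),(400,300));b=cv2.resize(crop(s,398,190),(400,300))
cv2.imwrite('pics/m2.png',np.hstack([a,b])[:,:,::-1])
E
```

```text
t 15.2 eef [0.4396 0.2371 0.1281] F [-1.1 -0.5  0.3] w 0.0851 yaw 6.49 tilt z [ 0.0167  0.0073 -0.9998] j6 1.95
tool move mm [-3.7 -3.7 88.1]
t 15.3 eef [0.4397 0.2373 0.1283] F [-0.7 -0.   0.2] w 0.0854 yaw 6.57 tilt z [ 0.0171  0.0075 -0.9998] j6 1.95
tool move mm [-3.8 -3.5 88.2]
```

View pics/m2.png

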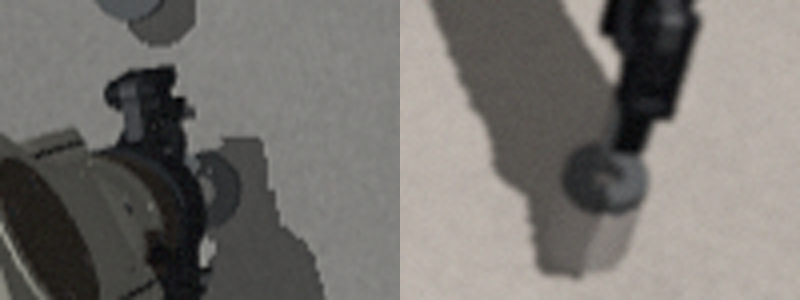

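The left panel (top view) shows the gripper mostly covering the pot. The right panel (scene view) shows the near finger's tip at scene pixel (406,190), just over the cap at (399,198). I'll check that against the projection.

```bash
python3 - <<'E'
from h import *
s=last('scene');o=telemetry.get_obs();R=Ro.from_quat(o['tool_rot']).as_matrix()
for sx in(-1,1):
  for off in (43,57): print(sx,off,proj(s,o['eef_pos']+R@np.array([sx*off/1e3,0,.004])))
print('cap centre', proj(s,[.4375,.241,.062]))
E
```

```text
-1 43 (np.float64(401.9427942715495), np.float64(162.35287442045822))
-1 57 (np.float64(401.72996378468855), np.float64(158.31905857024404))
1 43 (np.float64(403.35594180237695), np.float64(189.13652272489034))
1 57 (np.float64(403.604811772258), np.float64(193.85340160796514))
cap centre (np.float64(398.16064169369884), np.float64(194.96260991051744))
```

Request:
apply_moves(moves=[[[-2,-2,8,0],[-1,-1,15,0],[0,0,15,0],[0,0,15,0],[0,0,10,0],[0,0,10,0],[0,0,10,0],[0,0,5,0],[0,0,0,0],[0,0,0,0]]])

```text
clock: 16.3
eef_pos: [0.4387, 0.2424, 0.0364]
tool_rot: [0.998, 0.055, 0.011, -0.005]
ft_force: [-0.0, -0.4, 0.6]
grip_width: 0.0855
```

Request:
apply_moves(moves=[[[-1,3,0,0],[0,0,0,0],[0,0,0,0],[0,0,0,0],[0,0,0,0],[0,0,0,0],[0,0,0,0],[0,0,0,0],[0,0,0,0],[0,0,0,0]]], hand=-1)

```text
clock: 17.3
eef_pos: [0.4393, 0.2397, 0.0385]
tool_rot: [0.998, 0.055, 0.012, -0.005]
ft_force: [0.5, 0.1, -1.5]
grip_width: 0.0464
```

Request:
apply_moves(moves=[[[0,0,-10,0],[0,0,-15,0],[0,0,-20,0],[0,0,-20,0],[0,0,-20,0],[0,0,-20,0],[0,0,-10,0],[0,0,0,0],[0,0,0,0],[0,0,0,0]]])

```text
clock: 18.3
eef_pos: [0.4354, 0.2378, 0.1607]
tool_rot: [0.998, 0.055, 0.012, -0.005]
ft_force: [0.1, -0.8, -0.6]
grip_width: 0.0465
```

```bash
python3 - <<'E'
from h import *
go([.583,.029,.150]);s=cam('scene');t=cam('top')
def crop(c,u,v,w=50,h=37): return cv2.resize(c['color'][v-h:v+h,u-w:u+w],(400,300),interpolation=cv2.INTER_CUBIC)
p=proj(s,telemetry.get_obs()['eef_pos']);print(p)
cv2.imwrite('pics/m3.png',np.hstack([crop(t,190,262),crop(s,int(p[0]),int(p[1]))])[:,:,::-1])
E
```

```text
t 18.3 eef [0.4354 0.2378 0.1607] F [ 0.1 -0.8 -0.6] w 0.0465 yaw 6.33 tilt z [ 0.0235  0.0119 -0.9997] j6 1.96
tool move mm [123.4 223.9  11.7]
(np.float64(406.90267955719247), np.float64(161.2510733165571))
```

View pics/m3.png

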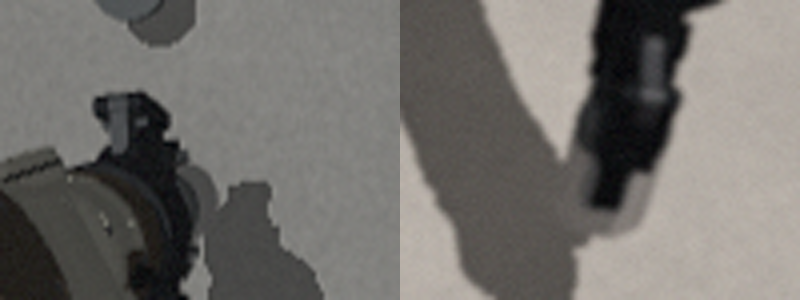

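The pot is held, upright and roughly centred between the fingers (right panel). I'll carry it to the post.

Request:
apply_moves(moves=[[[6,10,0,0],[12,20,0,0],[15,28,0,0],[16,30,0,0],[16,30,0,0],[16,30,0,0],[16,28,0,0],[14,22,0,0],[8,14,0,0],[0,0,0,0]]])

```text
clock: 19.4
eef_pos: [0.5818, 0.0258, 0.1534]
tool_rot: [0.998, 0.056, 0.006, -0.003]
ft_force: [0.0, 0.4, -0.5]
grip_width: 0.0467
```

```bash
python3 - <<'E'
from h import *
go([.586,.029,.110])
E
```

```text
t 19.4 eef [0.5818 0.0258 0.1534] F [ 0.   0.4 -0.5] w 0.0467 yaw 6.38 tilt z [ 0.0117  0.0062 -0.9999] j6 1.5
tool move mm [ 4.  -2.5 43.5]
```

Request:
apply_moves(moves=[[[2,-1,5,0],[2,-1,10,0],[0,0,10,0],[0,0,10,0],[0,0,10,0],[0,0,5,0],[0,0,0,0],[0,0,0,0],[0,0,0,0],[0,0,0,0]]])

```text
clock: 20.4
eef_pos: [0.5826, 0.0327, 0.0973]
tool_rot: [0.998, 0.059, 0.003, -0.003]
ft_force: [0.1, -0.2, -0.8]
grip_width: 0.047
```

```bash
python3 - <<'E'
from h import *
go([.586,.029,.0905]);s=cam('scene');t=cam('top')
def crop(c,u,v,w=50,h=37): return cv2.resize(c['color'][v-h:v+h,u-w:u+w],(400,300),interpolation=cv2.INTER_CUBIC)
cv2.imwrite('pics/m4.png',np.hstack([crop(t,275,205),crop(s,293,225)])[:,:,::-1])
for n,z in(('bottom',-.0385),):
    o=telemetry.get_obs();p=o['eef_pos']+[0,0,z];print(n,proj(s,p),proj(t,p))
print('post',proj(s,[.586,.029,.052]),proj(s,[.586,.029,.012]))
E
```

```text
t 20.4 eef [0.5826 0.0327 0.0973] F [ 0.1 -0.2 -0.8] w 0.047 yaw 6.72 tilt z [ 0.0059  0.0073 -1.    ] j6 1.51
tool move mm [2.9 4.1 6.8]
bottom (np.float64(292.65623475355517), np.float64(223.7043803002366)) (np.float64(273.5376544545732), np.float64(211.37862972252475))
post (np.float64(290.5731548195297), np.float64(226.49202792575392)) (np.float64(290.34621018302107), np.float64(237.78704617897432))
```

View pics/m4.png

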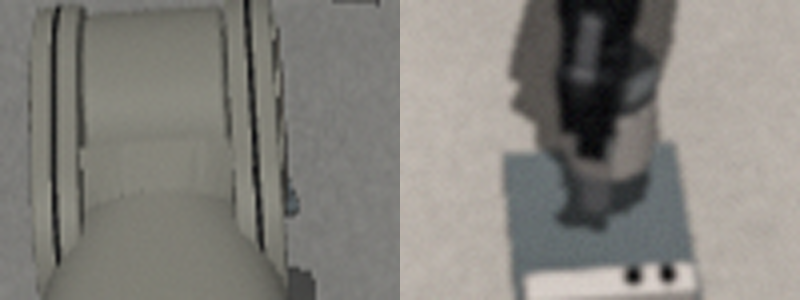

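The right panel shows the pot held close over the post, but its edges are hard to read. I'll view one larger crop with more contrast.

```bash
python3 - <<'E'
from h import *
s=last('scene')['color']
im=cv2.resize(s[185:250,255:335],(800,650),interpolation=cv2.INTER_CUBIC)[:600]
im=np.clip((im/255.)**.6*255*1.1,0,255).astype('uint8')
for k in range(0,80,10): cv2.putText(im,str(255+k),(k*10,10),0,.35,(255,0,0)); cv2.line(im,(k*10,12),(k*10,20),(255,0,0),1)
cv2.imwrite('pics/m5.png',im[:,:,::-1])
E
```

```text
(no output)
```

View pics/m5.png

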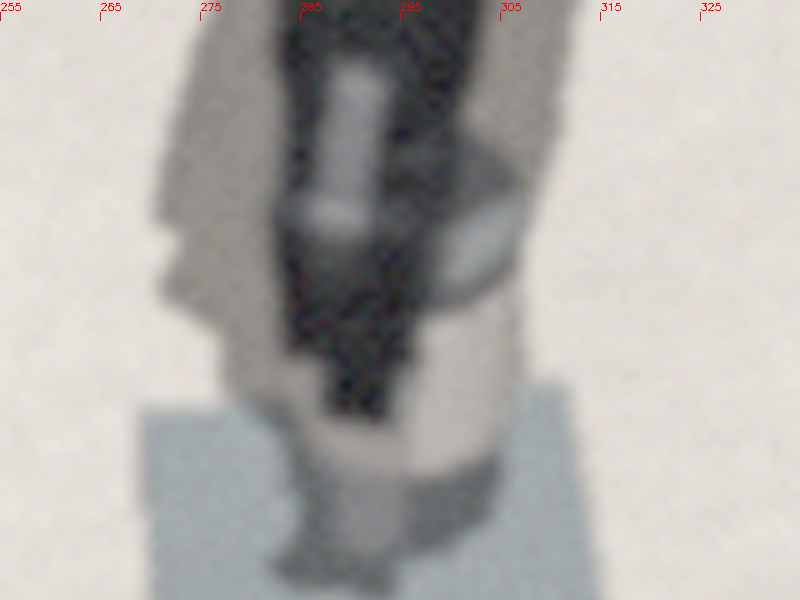

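```bash
python3 - <<'E'
from h import *
s=last('scene')
for nm,e,yaw in(('m3',[.4354,.2378,.1607],6.3),('m5',[.5826,.0327,.0973],6.7)):
    y=np.radians(yaw);R=np.array([[np.cos(y),np.sin(y),0],[np.sin(y),-np.cos(y),0],[0,0,-1]]);e=np.array(e)
    print(nm,'tip',proj(s,e+R@[.033,0,.012]),'pot lower',proj(s,e+R@[0,0,.034]),'pot +5mm y world',proj(s,e+R@[0,-.005,.034]))
for y in(.025,.03,.035): print('post',y,proj(s,[.585,y,.052]),proj(s,[.585,y,.03]))
E
```

```text
m3 tip (np.float64(406.18876672320357), np.float64(176.19214245065837)) pot lower (np.float64(403.3021182133815), np.float64(173.1670818216188)) pot +5mm y world (np.float64(405.691086458475), np.float64(173.43151083058632))
m5 tip (np.float64(290.53250615111915), np.float64(227.7133137092323)) pot lower (np.float64(292.7275734187983), np.float64(222.34771868194903)) pot +5mm y world (np.float64(295.0399076825074), np.float64(222.63969714819618))
post 0.025 (np.float64(288.91216498611465), np.float64(225.75023474919618)) (np.float64(288.81726172851177), np.float64(232.06317236773015))
post 0.03 (np.float64(291.1422861376739), np.float64(226.2463533917704)) (np.float64(291.00471989833306), np.float64(232.55723968361846))
post 0.035 (np.float64(293.37775432432943), np.float64(226.74366154989715)) (np.float64(293.1973226233487), np.float64(233.05246896758982))
```

```bash
python3 - <<'E'
from h import *
s=last('scene')
print(proj(s,[.5826+.024,.0365,.0588]),proj(s,[.5826+.029,.0365,.0588]))
go([.5855,.0263,.0905])
E
```

```text
(np.float64(291.45415919888933), np.float64(232.5003436862835)) (np.float64(290.8267906180234), np.float64(234.29681218784833))
t 20.5 eef [0.5827 0.0326 0.0973] F [-0.2 -0.1 -0.9] w 0.0464 yaw 6.72 tilt z [ 0.006   0.0073 -1.    ] j6 1.51
tool move mm [2.  6.7 6.8]
```

Request:
apply_moves(moves=[[[1,2.3,0,0],[1,2.3,0,0],[1,2.2,0,0],[0,0,0,0],[0,0,0,0],[0,0,0,0],[0,0,2,0],[0,0,0,0],[0,0,0,0],[0,0,0,0]]])

```text
clock: 21.5
eef_pos: [0.5872, 0.0254, 0.0957]
tool_rot: [0.998, 0.058, 0.004, -0.003]
ft_force: [0.3, 0.5, -0.4]
grip_width: 0.0467
```

```bash
python3 - <<'E'
from h import *
go([.5865,.0263,.0905]);s=cam('scene')['color']
im=cv2.resize(s[185:245,255:335],(800,600),interpolation=cv2.INTER_CUBIC)
im=np.clip((im/255.)**.6*255*1.1,0,255).astype('uint8')
cv2.imwrite('pics/m6.png',im[:,:,::-1])
E
```

```text
t 21.5 eef [0.5872 0.0254 0.0957] F [ 0.3  0.5 -0.4] w 0.0467 yaw 6.69 tilt z [ 0.0072  0.0074 -0.9999] j6 1.49
tool move mm [-0.7 -1.   5.2]
```

View pics/m6.png

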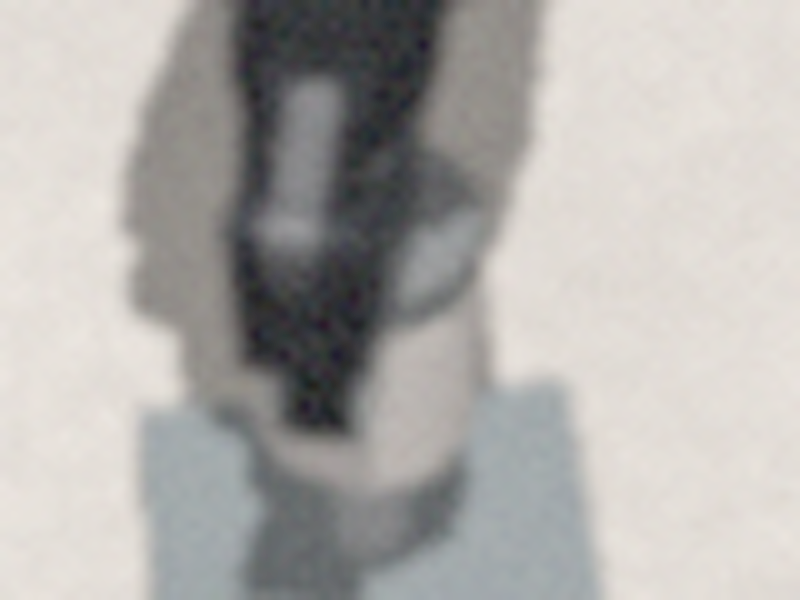

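Pot bottom spans u≈280–302, centre 291.0. The post is at 291.8–292.1, so I'll shift about 2 mm towards +y and then lower.

Request:
apply_moves(moves=[[[-0.5,-1,0,0],[0,-0.8,0,0],[0,0,1.5,0],[0,0,1,0],[0,0,1,0],[0,0,1,0],[0,0,0.5,0],[0,0,0,0],[0,0,0,0],[0,0,0,0]]])

```text
clock: 22.55
eef_pos: [0.5865, 0.0274, 0.0903]
tool_rot: [0.998, 0.058, 0.004, -0.003]
ft_force: [-0.4, 0.3, -1.4]
grip_width: 0.0463
```

```bash
python3 - <<'E'
from h import *
go([.5865,.0277,.0905])
E
```

```text
t 22.55 eef [0.5865 0.0274 0.0903] F [-0.4  0.3 -1.4] w 0.0463 yaw 6.69 tilt z [ 0.0072  0.0074 -0.9999] j6 1.5
tool move mm [ 0.  -0.3 -0.2]
```

Request:
apply_moves(moves=[[[0,0,0.5,0],[0,0,0.5,0],[0,0,0.3,0],[0,0,0,0],[0,0,0,0],[0,0,0,0],[0,0,0,0],[0,0,0,0],[0,0,0,0],[0,0,0,0]]])

```text
clock: 23.55
eef_pos: [0.5867, 0.0274, 0.0899]
tool_rot: [0.998, 0.058, 0.004, -0.003]
ft_force: [0.5, 0.0, 1.0]
grip_width: 0.0466
```

Request:
apply_moves(moves=[[[0,0,0.5,0],[0,0,0.5,0],[0,0,0,0],[0,0,0,0],[0,0,0,0],[0,0,0,0],[0,0,0,0],[0,0,0,0],[0,0,0,0],[0,0,0,0]]])

```text
clock: 24.55
eef_pos: [0.5868, 0.0274, 0.0899]
tool_rot: [0.998, 0.058, 0.005, -0.003]
ft_force: [-0.9, -0.4, 1.7]
grip_width: 0.0461
```

```bash
python3 - <<'E'
from h import *
for i in range(3): print(telemetry.get_obs()['ft_force'].round(2),telemetry.get_obs()['eef_pos'].round(4))
E
```

```text
[-0.88 -0.44  1.72] [0.5868 0.0274 0.0899]
[-0.88 -0.44  1.72] [0.5868 0.0274 0.0899]
[-0.88 -0.44  1.72] [0.5868 0.0274 0.0899]
```

Request:
apply_moves(moves=[[[0,0,0,0],[0,0,0,0],[0,0,0,0],[0,0,0,0],[0,0,0,0],[0,0,0,0],[0,0,-10,0],[0,0,-25,0],[0,0,-40,0],[0,0,-40,0]]], hand=1)

```text
clock: 25.55
eef_pos: [0.5814, 0.0264, 0.2013]
tool_rot: [0.998, 0.058, -0.003, -0.004]
ft_force: [0.7, -0.5, 0.3]
grip_width: 0.0851
```

Request:
apply_moves(moves=[[[0,0,-35,0],[5,30,-25,-8],[0,40,0,-8],[-4,40,0,-8],[0,30,0,-8],[0,0,0,0],[0,0,0,0],[0,0,0,0],[0,0,0,0],[0,0,0,0]]])

```text
clock: 26.55
eef_pos: [0.6322, -0.1068, 0.2805]
tool_rot: [0.939, 0.343, 0.009, -0.0]
ft_force: [-0.2, 0.6, 0.3]
grip_width: 0.085
```

```bash
python3 - <<'E'
from h import *
go([.555,-.233,.24]);print(telemetry.get_obs()['joint_pos'].round(3))
s=cam('scene');t=cam('top')
def crop(c,u,v,w=50,h=37): return cv2.resize(c['color'][v-h:v+h,u-w:u+w],(400,300),interpolation=cv2.INTER_CUBIC)
cv2.imwrite('pics/m7.png',np.vstack([np.hstack([crop(t,275,212,25,19),crop(s,293,222,25,19)]),np.hstack([crop(t,393,226,25,19),crop(s,182,160,25,19)])])[:,:,::-1])
E
```

```text
t 26.55 eef [ 0.6322 -0.1068  0.2805] F [-0.2  0.6  0.3] w 0.085 yaw 40.15 tilt z [ 0.0164  0.0062 -0.9998] j6 0.7
tool move mm [-141.    46.5   38.4]
[-0.171  0.517  0.493  1.532  0.009  0.699]
```

View pics/m7.png

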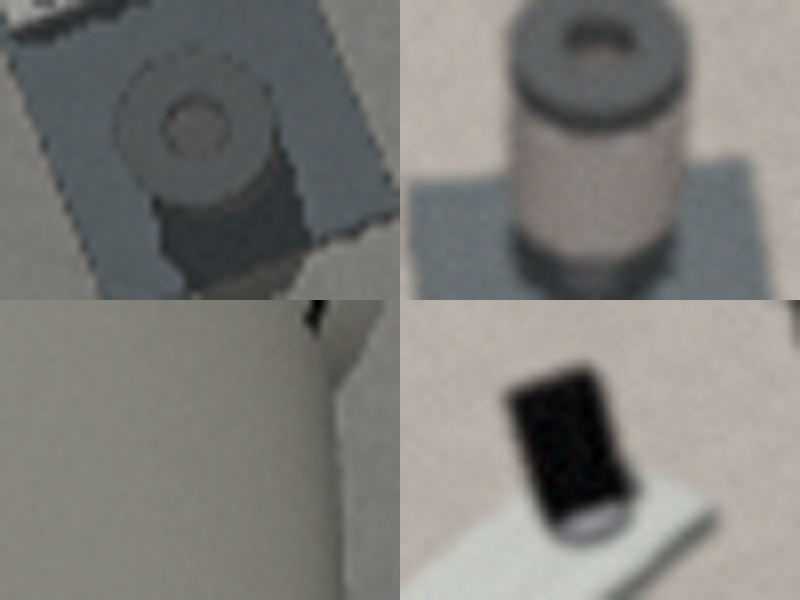

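The pot stands upright on the post: hole at top pixel (274.6,208.9) and scene (293,207.8). The handle's far top edge runs (170.1,152.5)–(181,149.1) and its near bottom edge (176,169.1)–(186,164.8) in the scene image.

```bash
python3 - <<'E'
from h import *
s=last('scene');t=last('top')
print('hole top',onz(t,274.4,209.1,.114).round(4),'scene',onz(s,293,207.6,.114).round(4),tri(s,(293,207.6),t,(274.4,209.1)))
for p,q,z in(((170.1,152.5),(181,149.1),.162),((176,169.1),(186,164.8),.118)):
    a,b=onz(s,*p,z),onz(s,*q,z);print(z,((a+b)/2).round(4),np.degrees(np.arctan2(*(b-a)[1::-1])).round(1),np.linalg.norm(b-a).round(4))
print('top blob',onz(t,394.1,227.1,.142).round(4))
print('tri centre',tri(s,(177.6,159.1),t,(394.1,227.1)))
E
```

```text
hole top [0.5849 0.0283 0.114 ] scene [0.5856 0.0332 0.114 ] (array([0.5845, 0.0306, 0.1119]), np.float64(0.0046))
0.162 [ 0.5377 -0.2442  0.162 ] 133.4 0.0245
0.118 [ 0.5399 -0.2396  0.118 ] 141.2 0.0246
top blob [ 0.5386 -0.2449  0.142 ]
tri centre (array([ 0.5384, -0.245 ,  0.1387]), np.float64(0.0014))
```

Request:
apply_moves(moves=[[[0,0,0,-5],[-25,0,0,0],[-35,0,0,0],[-40,0,0,0],[-35,0,0,0],[-20,10,0,0],[0,20,0,0],[0,0,0,0],[0,0,0,0],[0,0,0,0]]])

```text
clock: 27.65
eef_pos: [0.5411, -0.2359, 0.2782]
tool_rot: [0.921, 0.39, 0.009, -0.0]
ft_force: [0.4, 0.5, -0.1]
grip_width: 0.0853
```

```bash
python3 - <<'E'
from h import *
go([.539,-.2435,.143])
E
```

```text
t 27.65 eef [ 0.5411 -0.2359  0.2782] F [ 0.4  0.5 -0.1] w 0.0853 yaw 45.87 tilt z [ 0.0158  0.007  -0.9999] j6 0.35
tool move mm [ -9.    2.9 135.1]
```

Request:
apply_moves(moves=[[[-5,2,5,0],[-4,1,15,0],[0,0,20,0],[0,0,20,0],[0,0,10,0],[0,0,5,0],[0,0,0,0],[0,0,0,0],[0,0,0,0],[0,0,0,0]]])

```text
clock: 28.65
eef_pos: [0.5389, -0.241, 0.2024]
tool_rot: [0.92, 0.393, 0.01, 0.001]
ft_force: [-0.3, 0.0, 0.4]
grip_width: 0.0857
```

```bash
python3 - <<'E'
from h import *
go([.539,-.2435,.143]);s=cam('scene')
im=cv2.resize(s['color'][115:190,145:245],(800,600),interpolation=cv2.INTER_CUBIC)
im=np.clip((im/255.)**.6*255*1.1,0,255).astype('uint8')
cv2.imwrite('pics/m8.png',im[:,:,::-1])
E
```

```text
t 28.65 eef [ 0.5389 -0.241   0.2024] F [-0.3  0.   0.4] w 0.0857 yaw 46.28 tilt z [ 0.0193  0.0052 -0.9998] j6 0.34
tool move mm [-2.7  1.2 59.4]
```

View pics/m8.png

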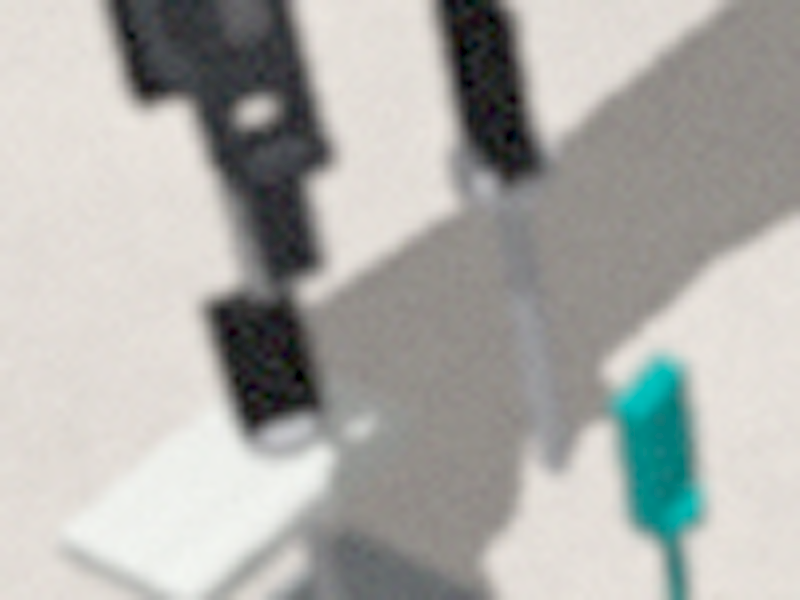

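```bash
python3 - <<'E'
from h import *
s=last('scene');o=telemetry.get_obs();R=Ro.from_quat(o['tool_rot']).as_matrix();e=o['eef_pos']
f=lambda p:((np.array(proj(s,p))-[145,115])*8).round(0)
for x in(43,50):
  for z in(4,17): print(x,z,f(e+R@[x/1e3,0,z/1e3]))
print('far',f(e+R@[-.045,0,.004]));print('handle top ctr',f([.539,-.2435,.162]),f([.539,-.2435,.118]),'under tcp',f(e+[0,0,.140-e[2]]))
d=R[:,1];print('handle +5mm tool y',f(np.array([.539,-.2435,.14])+.005*d),f([.539,-.2435,.14]))
E
```

```text
43 4 [281. 272.]
43 17 [291. 313.]
50 4 [291. 288.]
50 17 [301. 328.]
far [168.  96.]
handle top ctr [245. 290.] [277. 411.] under tcp [269. 353.]
handle +5mm tool y [244. 357.] [261. 351.]
```

Finger tip and handle both sit where predicted, to about 1 px (the finger near (280,280) and the handle centre near (265,360) in the crop). Next I'll descend and grasp.

Request:
apply_moves(moves=[[[-2,0,5,0],[0,0,10,0],[0,0,12,0],[0,0,12,0],[0,0,10,0],[0,0,7,0],[0,0,3,0],[0,0,0,0],[0,0,0,0],[0,0,0,0]]])

```text
clock: 29.7
eef_pos: [0.5382, -0.2422, 0.1374]
tool_rot: [0.92, 0.393, 0.009, 0.001]
ft_force: [-0.2, -0.0, -0.0]
grip_width: 0.0852
```

```bash
python3 - <<'E'
from h import *
go([.539,-.2435,.143])
E
```

```text
t 29.7 eef [ 0.5382 -0.2422  0.1374] F [-0.2 -0.  -0. ] w 0.0852 yaw 46.26 tilt z [ 0.0181  0.0058 -0.9998] j6 0.33
tool move mm [-0.3  1.5 -5.6]
```

Request:
apply_moves(moves=[[[0,0.5,-6,0],[0,0,0,0],[0,0,0,0],[0,0,0,0],[0,0,0,0],[0,0,0,0],[0,0,0,0],[0,0,0,0],[0,0,0,0],[0,0,0,0]]], hand=-1)

```text
clock: 30.7
eef_pos: [0.5398, -0.2433, 0.1463]
tool_rot: [0.92, 0.393, 0.011, 0.003]
ft_force: [-0.0, -0.2, 0.5]
grip_width: 0.0113
```

```bash
python3 - <<'E'
from h import *
go([.539,-.2435,.143])
E
```

```text
t 30.7 eef [ 0.5398 -0.2433  0.1463] F [-0.  -0.2  0.5] w 0.0113 yaw 46.26 tilt z [ 0.0224  0.0036 -0.9997] j6 0.33
tool move mm [-0.8 -0.6  3.3]
```

Request:
apply_moves(moves=[[[0,0,-4,0],[0.2,0.15,-8,0],[0.2,0.15,-10,0],[0.2,0.15,-10,0],[0.2,0.15,-10,0],[0,0,-5,0],[0,0,0,0],[0,0,0,0],[0,0,0,0],[0,0,0,0]]])

```text
clock: 31.7
eef_pos: [0.5397, -0.2432, 0.1978]
tool_rot: [0.92, 0.393, 0.011, 0.003]
ft_force: [0.3, 0.7, 0.3]
grip_width: 0.011
```

```bash
python3 - <<'E'
from h import *
go([.540,-.2434,.275])
E
```

```text
t 31.7 eef [ 0.5397 -0.2432  0.1978] F [0.3 0.7 0.3] w 0.011 yaw 46.27 tilt z [ 0.0226  0.0038 -0.9997] j6 0.33
tool move mm [  1.5   1.4 -77.1]
```

Request:
apply_moves(moves=[[[0,0,-5,0],[0.2,0.2,-10,0],[0.3,0.2,-15,0],[0.3,0.2,-15,0],[0.3,0.2,-15,0],[0.2,0.2,-10,0],[0,0,-5,0],[0,0,0,0],[0,0,0,0],[0,0,0,0]]])

```text
clock: 32.7
eef_pos: [0.5389, -0.2429, 0.277]
tool_rot: [0.92, 0.393, 0.01, 0.002]
ft_force: [0.0, 0.4, -0.8]
grip_width: 0.0111
```

```bash
python3 - <<'E'
from h import *
go([.580,.0,.275]);s=cam('scene')
im=cv2.resize(s['color'][90:190,145:245],(600,600),interpolation=cv2.INTER_CUBIC)
im=np.clip((im/255.)**.6*255*1.1,0,255).astype('uint8')
cv2.imwrite('pics/m9.png',im[:,:,::-1])
E
```

```text
t 32.7 eef [ 0.5389 -0.2429  0.277 ] F [ 0.   0.4 -0.8] w 0.0111 yaw 46.26 tilt z [ 0.0199  0.0051 -0.9998] j6 0.33
tool move mm [ 203.9 -138.3    4. ]
```

View pics/m9.png

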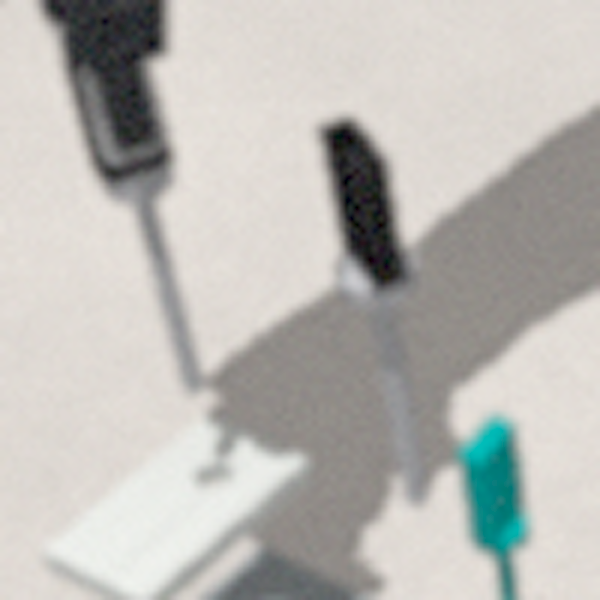

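The probe is out of the holder with the rod nearly vertical, its tip at scene pixel (177.8,154.5). I'll move it beside the pot.

Request:
apply_moves(moves=[[[8,-6,0,0],[16,-11,0,0],[25,-17,0,0],[30,-20,0,0],[32,-22,0,0],[32,-22,0,0],[28,-19,0,0],[18,-12,0,0],[8,-5,0,0],[0,0,0,0]]])

```text
clock: 33.75
eef_pos: [0.5768, 0.0058, 0.2732]
tool_rot: [0.92, 0.393, 0.006, -0.002]
ft_force: [0.2, 0.0, -0.3]
grip_width: 0.0115
```

Request:
apply_moves(moves=[[[0,0,0,0],[0,0,0,0],[0,0,0,0],[0,0,0,0],[0,0,0,0],[0,0,0,0],[0,0,0,0],[0,0,0,0],[0,0,0,0],[0,0,0,0]]])

```text
clock: 34.75
eef_pos: [0.5761, 0.0005, 0.273]
tool_rot: [0.921, 0.389, 0.006, -0.002]
ft_force: [-0.4, -0.7, -0.2]
grip_width: 0.0112
```

```bash
python3 - <<'E'
from h import *
go([.5865,.029,.275]);s=cam('scene');t=cam('top')
a=cv2.resize(s['color'][130:230,243:343],(400,600)[::-1] if 0 else (400,400),interpolation=cv2.INTER_CUBIC)
b=cv2.resize(t['color'][160:260,225:325],(400,400),interpolation=cv2.INTER_CUBIC)
im=np.hstack([a,b]);im=np.clip((im/255.)**.6*255*1.1,0,255).astype('uint8')
cv2.imwrite('pics/m10.png',im[:,:,::-1])
E
```

```text
t 34.75 eef [5.761e-01 5.000e-04 2.730e-01] F [-0.4 -0.7 -0.2] w 0.0112 yaw 45.8 tilt z [ 0.0087  0.0078 -0.9999] j6 0.77
tool move mm [ 27.7 -12.4  -1.7]
```

View pics/m10.png

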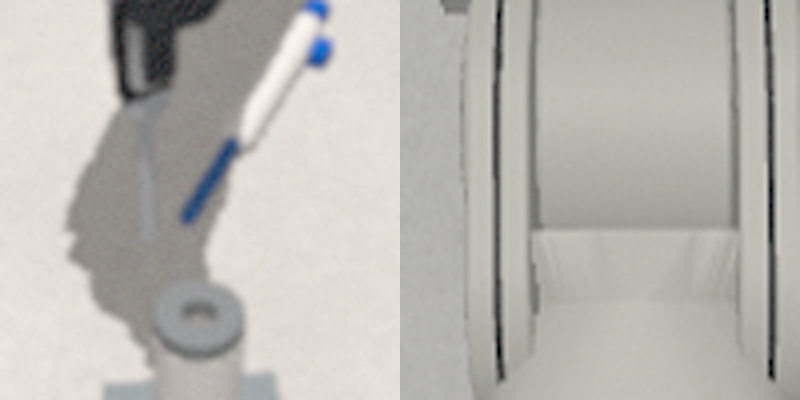

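The left panel shows the rod tip at scene pixel (280.5,190) and the hole at (293,208), with the top view blocked by the arm. I've used all twelve pictures, so from here I'll measure numerically.

```bash
cat >> h.py <<'E'
def rod(s,dz=.1243,show=True):
    # rod centre per image row near predicted axis, from brightness against local background
    o=telemetry.get_obs();e=o['eef_pos'];g=cv2.GaussianBlur(s['color'].astype(np.float32).sum(2),(0,0),.6)
    out=[]
    for h in np.arange(4,80,4)/1e3:
        p=e+[0,0,-dz+h];u,v=proj(s,p);r=int(round(v));c=int(round(u));seg=g[r,c-8:c+9]
        bg=np.r_[seg[:3],seg[-3:]];d=np.clip(seg-np.interp(np.arange(17),[1,15],[seg[:3].mean(),seg[-3:].mean()]),None,None)
        d=np.abs(d);d[d<.35*d.max()]=0
        k=np.arange(17)+c-8;out.append((round(h*1e3),round(u,1),round(v,1),round((d*k).sum()/d.sum(),2)))
    return out
E
python3 - <<'E'
from h import *
s=last('scene');np.set_printoptions(linewidth=220)
g=s['color'].astype(int).sum(2)
print('rod rows');print(np.arange(272,290))
for r in range(168,196,2): print(r,g[r,272:290])
print('hole');print(np.arange(280,307))
for r in range(198,222): print(r,g[r,280:307])
o=telemetry.get_obs();e=o['eef_pos']
print('pred tip',proj(s,e-[0,0,.1243]),'pred rod top',proj(s,e-[0,0,.0343]))
E
```

```text
rod rows
[272 273 274 275 276 277 278 279 280 281 282 283 284 285 286 287 288 289]
168 [250 251 243 252 238 233 243 247 236 243 252 247 250 248 258 247 252 247]
170 [252 248 259 240 252 251 260 262 241 241 250 243 248 249 248 241 254 250]
172 [251 247 253 254 253 258 272 274 257 236 239 241 248 241 253 250 255 255]
174 [246 247 243 249 251 257 271 283 265 223 246 250 251 237 248 246 254 246]
176 [248 248 260 246 250 241 260 295 280 252 245 256 254 250 248 242 253 248]
178 [241 245 238 251 249 258 268 285 277 259 246 249 246 250 248 251 237 233]
180 [239 236 250 249 249 249 270 284 271 263 243 251 254 267 255 245 237 179]
182 [244 247 239 242 244 252 268 274 279 253 247 252 261 255 240 227 179 125]
184 [234 250 240 250 246 247 258 287 273 264 244 261 248 257 237 208 161 117]
186 [238 250 254 248 242 247 260 278 272 259 243 257 258 248 235 235 218 195]
188 [252 238 244 243 241 247 258 282 271 263 260 255 245 242 241 246 251 248]
190 [253 255 242 245 254 248 252 259 267 256 248 249 245 242 247 250 251 258]
192 [238 228 238 232 241 257 253 247 245 250 236 243 249 239 249 247 244 250]
194
[... 2376 characters left out ...]
 257 200 183 171 178 197 203 204 208 210 220 205 186 173 183 189 239 289 332 377 449 496 503]
218 [264 281 307 314 314 296 256 218 196 162 178 171 174 176 170 167 168 183 211 258 313 338 344 387 443 503 514]
219 [276 278 317 329 350 361 359 321 267 224 215 213 209 212 211 220 246 273 295 319 356 361 367 388 467 508 524]
220 [282 279 304 331 348 374 379 374 344 308 306 297 283 287 310 332 348 361 351 347 353 348 347 401 471 515 529]
221 [328 310 313 327 336 365 375 379 369 373 357 365 350 360 360 380 395 383 369 367 354 338 354 402 460 514 522]
pred tip (np.float64(278.81520543955514), np.float64(189.30798698362221)) pred rod top (np.float64(278.33534480762273), np.float64(154.8283840998123))
```

```bash
python3 - <<'E'
from h import *
s=last('scene');e=telemetry.get_obs()['eef_pos']
H=onz(s,292.7,208.1,.114);T=onz(s,279.5,189.1,e[2]-.1243);print('hole',H,'rod',T,'d',H-T)
tgt=e+H-T; tgt[2]=.255; print('tgt',tgt); go(tgt)
E
```

```text
hole [0.58710119 0.0329795  0.114     ] rod [0.57512834 0.00170737 0.14869645] d [ 0.01197285  0.03127212 -0.03469645]
tgt [0.58803859 0.03182371 0.255     ]
t 34.85 eef [0.5761 0.0006 0.273 ] F [-0.4  0.3 -1. ] w 0.0112 yaw 45.8 tilt z [ 0.0087  0.0078 -0.9999] j6 0.77
tool move mm [ 30.6 -13.2  18.3]
```

Request:
apply_moves(moves=[[[5,-2,0,0],[8,-3,2,0],[8,-4,3,0],[6,-3,3,0],[2,-1,2,0],[0,0,0,0],[0,0,0,0],[0,0,0,0],[0,0,0,0],[0,0,0,0]]])

```text
clock: 35.85
eef_pos: [0.5879, 0.034, 0.2619]
tool_rot: [0.921, 0.39, 0.005, -0.002]
ft_force: [0.1, 0.6, -0.6]
grip_width: 0.0108
```

```bash
python3 - <<'E'
from h import *
go([.588,.0318,.245]);s=cam('scene');np.set_printoptions(linewidth=220)
g=s['color'].astype(int).sum(2)
print(np.arange(282,305))
for r in range(176,216,2): print(r,g[r,282:305])
e=telemetry.get_obs()['eef_pos']
print('pred tip',proj(s,e-[0,0,.1243]),'rod mid',proj(s,e-[0,0,.0843]),proj(s,[.5871,.033,e[2]-.1243]))
E
```

```text
t 35.85 eef [0.5879 0.034  0.2619] F [ 0.1  0.6 -0.6] w 0.0108 yaw 45.87 tilt z [ 0.0078  0.0078 -0.9999] j6 0.82
tool move mm [-1.7  1.6 16.9]
[282 283 284 285 286 287 288 289 290 291 292 293 294 295 296 297 298 299 300 301 302 303 304]
176 [252 243 253 244 249 238 246 254 239 213 192 207 222 216 208 208 223 246 247 247 247 256 241]
178 [247 250 251 253 248 252 246 231 192 161 163 201 236 234 233 236 245 249 243 251 254 235 249]
180 [257 247 261 256 253 249 234 182 134 137 165 235 276 259 229 226 245 260 248 253 254 243 252]
182 [246 259 250 250 250 229 173 121 106 127 195 249 270 262 235 235 255 248 251 248 252 243 236]
184 [247 255 248 245 237 222 154 115 120 136 191 253 269 278 253 247 251 251 244 255 245 257 236]
186 [251 243 249 253 237 236 213 203 200 215 240 270 280 273 272 242 245 257 256 246 258 248 245]
188 [253 247 246 257 250 240 255 254 251 249 258 257 283 283 262 263 250 256 252 250 258 248 248]
190 [232 253 246 247 258 252 244 259 263 249 255 269 281 278 258 252 257 243 248 252 246 245 250]
192 [248 252 249 255 247 243 250 252 254 258 256 271 290 285 260 250 254 261 2
[... 606 characters left out ...]
]
206 [269 287 286 291 289 276 257 211 180 174 162 134 146 152 208 250 273 261 220 166 141 176 210]
208 [274 289 282 284 287 271 222 191 177 191 191 178 175 162 174 228 271 283 280 259 238 228 221]
210 [248 286 279 293 296 286 276 258 267 279 291 298 268 263 252 271 276 289 288 295 270 261 237]
212 [215 249 286 290 280 288 292 291 284 281 294 287 292 286 287 290 290 290 283 272 237 214 215]
214 [238 197 211 243 268 284 286 286 286 291 298 292 292 284 291 290 287 265 237 208 210 266 362]
pred tip (np.float64(293.2698895364482), np.float64(200.57641480006464)) rod mid (np.float64(293.6427306261105), np.float64(186.34455410390623)) (np.float64(292.9093815732388), np.float64(200.17124072074816))
```

Request:
apply_moves(moves=[[[-1.2,0.8,0,0],[-1,0.8,2,0],[0,0,3,0],[0,0,3,0],[0,0,2,0],[0,0,0,0],[0,0,0,0],[0,0,0,0],[0,0,0,0],[0,0,0,0]]])

```text
clock: 36.9
eef_pos: [0.5876, 0.0307, 0.2511]
tool_rot: [0.921, 0.389, 0.005, -0.002]
ft_force: [0.4, -0.1, -0.2]
grip_width: 0.0112
```

```bash
python3 - <<'E'
from h import *
go([.5875,.0312,.2073]);s=cam('scene');np.set_printoptions(linewidth=220)
g=s['color'].astype(int).sum(2)
print(np.arange(282,305))
for r in range(186,219): print(r,g[r,282:305])
e=telemetry.get_obs()['eef_pos']
print('pred tip',proj(s,e-[0,0,.1243]),'hole axis at tip z',proj(s,[.5871,.033,e[2]-.1243]))
E
```

```text
t 36.9 eef [0.5876 0.0307 0.2511] F [ 0.4 -0.1 -0.2] w 0.0112 yaw 45.83 tilt z [ 0.008   0.0078 -0.9999] j6 0.82
tool move mm [-0.2 -0.4 43.8]
[282 283 284 285 286 287 288 289 290 291 292 293 294 295 296 297 298 299 300 301 302 303 304]
186 [245 258 243 254 249 234 219 194 216 248 271 273 269 251 259 263 255 251 248 260 240 250 251]
187 [248 250 257 240 247 247 233 240 236 253 277 276 249 241 243 247 251 249 261 239 262 245 253]
188 [245 237 243 245 249 250 254 250 248 264 272 253 243 240 244 255 258 263 247 259 255 256 243]
189 [254 254 243 243 255 257 247 247 252 267 272 278 253 246 238 264 251 253 249 250 254 256 255]
190 [247 248 254 247 251 257 258 253 252 260 278 279 255 246 247 245 259 263 256 244 250 257 246]
191 [252 251 250 254 260 244 247 243 240 264 276 279 257 240 249 249 253 253 250 242 244 252 260]
192 [238 243 253 247 245 238 246 241 245 266 281 283 275 249 245 257 249 250 251 256 252 253 244]
193 [243 244 247 252 244 254 248 245 257 263 283 281 258 248 252 259 246 255 247 245 260 252 249]
194 [252 255 242 241 247 259 259 258 243 266 279 283 260 237 250 250 267 252 25
[... 1826 characters left out ...]
8 298 285 285 286 288 287 290 283 278 247 207 239 374]
214 [241 195 202 240 260 287 291 290 294 287 286 285 288 288 291 287 280 264 236 201 199 263 405]
215 [289 217 175 201 227 255 270 278 283 278 281 294 295 273 287 270 247 226 186 195 246 330 435]
216 [303 254 203 176 179 203 233 238 235 255 260 257 264 260 232 221 195 177 175 224 297 369 447]
217 [308 290 255 202 180 168 178 187 204 204 212 223 219 196 189 167 171 198 233 276 323 378 450]
218 [323 312 315 306 255 221 192 173 175 179 172 163 179 173 170 188 220 265 319 353 352 391 457]
pred tip (np.float64(291.6370020890095), np.float64(203.78297964696668)) hole axis at tip z (np.float64(292.8167132164707), np.float64(203.85475777244443))
```

Request:
apply_moves(moves=[[[0.9,0.1,0,0],[0,0,2,0],[0,0,3,0],[0,0,4,0],[0,0,3,0],[0,0,2,0],[0,0,0,0],[0,0,0,0],[0,0,0,0],[0,0,0,0]]])

```text
clock: 37.95
eef_pos: [0.5883, 0.0314, 0.2356]
tool_rot: [0.921, 0.389, 0.005, -0.002]
ft_force: [1.3, 0.3, -0.3]
grip_width: 0.0114
```

```bash
python3 - <<'E'
from h import *
go([.5883,.0313,.2073]);s=cam('scene');np.set_printoptions(linewidth=220)
g=s['color'].astype(int).sum(2)
print(np.arange(284,302))
for r in range(188,214): print(r,g[r,284:302])
e=telemetry.get_obs()['eef_pos']
print('pred tip',proj(s,e-[0,0,.1243]),'hole axis at tip z',proj(s,[.5871,.033,e[2]-.1243]))
E
```

```text
t 37.95 eef [0.5883 0.0314 0.2356] F [ 1.3  0.3 -0.3] w 0.0114 yaw 45.83 tilt z [ 0.0075  0.0078 -0.9999] j6 0.82
tool move mm [-0.4  0.1 28.3]
[284 285 286 287 288 289 290 291 292 293 294 295 296 297 298 299 300 301]
188 [246 253 245 244 246 243 244 233 227 229 235 240 257 242 251 246 253 252]
189 [243 251 247 260 266 249 249 241 247 235 233 237 250 256 242 250 261 244]
190 [250 253 249 252 250 249 244 259 266 258 243 232 251 254 255 253 257 242]
191 [258 250 245 248 245 255 247 260 275 273 260 244 250 250 258 251 249 241]
192 [242 248 247 234 243 248 242 252 277 293 261 249 254 258 248 251 244 250]
193 [247 243 249 244 251 252 250 263 277 280 262 252 247 251 258 258 249 249]
194 [244 240 247 247 256 258 251 264 267 274 263 241 241 259 257 251 254 245]
195 [243 254 242 253 258 250 246 261 275 287 262 249 246 250 246 254 253 247]
196 [254 251 243 255 268 245 251 251 280 280 260 253 241 255 249 254 253 254]
197 [242 241 251 260 256 251 252 258 261 285 257 239 239 248 246 241 249 242]
198 [248 259 243 251 247 261 247 254 275 290 255 249 244 241 258 244 245 256]
199 [251 251 245 244 239
[... 603 characters left out ...]
 [285 293 288 271 229 181 181 216 277 279 231 172 143 142 155 148 130 139]
208 [283 288 286 258 211 192 200 232 276 270 245 187 160 193 190 172 143 140]
209 [289 285 282 276 251 218 232 273 286 287 263 209 216 241 243 218 184 158]
210 [287 284 286 291 267 260 271 288 296 290 280 268 271 285 275 268 239 211]
211 [297 291 284 280 285 283 289 283 293 284 288 291 285 293 296 294 286 259]
212 [286 289 289 291 294 288 291 298 288 295 282 295 289 288 290 291 290 264]
213 [252 266 293 279 295 298 289 294 292 288 284 294 291 291 292 284 273 253]
pred tip (np.float64(291.77431456135935), np.float64(209.24330080820948)) hole axis at tip z (np.float64(292.68809643651906), np.float64(208.96720519904378))
```

Rod at u≈292.7, hole axis at 292.7, and the tip is just inside the mouth. Next is the rest of the descent.

Request:
apply_moves(moves=[[[0,0,2,0],[-0.1,0,4,0],[0,0,5,0],[-0.1,0,5,0],[0,0,5,0],[-0.1,0,3,0],[0,0,2,0],[0,0,0,0],[0,0,0,0],[0,0,0,0]]])

```text
clock: 39.0
eef_pos: [0.5881, 0.0314, 0.2068]
tool_rot: [0.921, 0.389, 0.005, -0.002]
ft_force: [0.2, -0.5, -0.7]
grip_width: 0.0111
```

```bash
python3 - <<'E'
from h import *
go([.5883,.0313,.2073]);s=cam('scene');np.set_printoptions(linewidth=220)
g=s['color'].astype(int).sum(2)
print(np.arange(280,306))
for r in range(196,218): print(r,g[r,280:306])
E
```

```text
t 39.0 eef [0.5881 0.0314 0.2068] F [ 0.2 -0.5 -0.7] w 0.0111 yaw 45.83 tilt z [ 0.0068  0.0077 -0.9999] j6 0.82
tool move mm [ 0.1  0.2 -0.5]
[280 281 282 283 284 285 286 287 288 289 290 291 292 293 294 295 296 297 298 299 300 301 302 303 304 305]
196 [247 249 249 248 238 254 240 258 251 247 244 227 219 222 231 243 252 250 247 245 250 252 256 250 256 246]
197 [251 256 246 249 253 252 256 253 258 255 237 230 224 224 236 241 241 244 248 250 256 246 254 245 253 237]
198 [257 256 247 242 249 250 256 239 259 253 239 229 223 233 238 242 249 242 253 245 251 253 245 244 248 243]
199 [242 250 245 249 249 239 236 239 239 228 221 225 221 220 219 236 234 244 245 247 249 247 240 247 236 233]
200 [259 248 248 252 253 243 219 216 199 188 188 207 228 229 212 195 210 192 209 230 240 240 245 238 248 275]
201 [246 239 248 241 244 219 191 168 149 149 171 229 255 250 205 160 167 160 173 189 217 237 232 250 262 349]
202 [243 243 236 256 260 234 183 135 125 134 175 217 269 262 210 154 139 137 147 154 179 209 232 237 287 393]
203 [248 238 262 262 271 265 216 172 135 135 169 225 271 258 213 163 139 129 139 
[... 868 characters left out ...]
277 253 211 170 140 134 136 145 225 345]
212 [243 210 229 261 257 288 299 296 289 291 277 288 285 290 286 284 285 284 252 219 178 151 147 152 218 329]
213 [249 236 200 221 251 279 288 286 285 289 291 285 294 292 297 285 289 292 289 262 220 185 150 174 226 315]
214 [264 275 254 195 217 249 269 282 293 293 284 292 290 286 295 285 288 285 277 262 226 184 157 180 249 333]
215 [268 298 289 209 183 201 221 257 260 287 284 273 290 291 286 283 279 266 249 223 174 161 178 206 246 355]
216 [271 309 305 245 196 180 172 205 225 242 241 252 270 259 258 250 238 228 192 181 168 194 225 253 300 376]
217 [254 291 308 295 250 219 181 171 176 185 198 205 208 216 219 195 193 175 175 186 225 267 286 309 365 444]
```

Rod at u≈292.6 against a hole centre of 292.7. The pot's cap edges haven't moved, the tip is near z 0.083 and the force reading is noise-level, so I'm handing in.

```bash
python3 -c "
from h import *
from workcell import workorder
o=telemetry.get_obs();print(o['clock'],o['eef_pos'].round(4),np.abs(o['joint_vel']).max())
print(workorder.job_done())"
```

```text
39.05 [0.5881 0.0314 0.2069] 0.002288078943712203
the job is handed in; nothing more can be done
None
```

The pot with the holed cap is standing on the steel post, released. The probe hangs with its rod down through the cap's hole, and I handed in at 39 s of the 62 s allowed. No verdict is reported.

**Last checks:**
- **Pot:** after release, both camera views showed it upright on the post. Its cap edges did not move in the image while the probe went in.
- **Rod centring:** the rod's axis was at image column 292.6 and the hole's centre at about 292.7, so under 0.5 mm sideways. Front to back is less certain, about 1 mm, because only one camera could see it by then.
- **Tip height:** worked out from the arm's position as about 0.0825 m, against 0.083 m for half-way down the pot.
- **Force and tilt:** the force reading stayed at noise level while lowering and at the end, with no sign of contact. The gripper leans about 0.6° and the arm was still.

**What went wrong or disagreed:**
- **Wrong first move:** I had the sign of the first move wrong, which took the gripper close to the base. It touched nothing.
- **Wrist limit:** the wrist joint then hit its limit and tilted the tool about 3.6°. I removed most of the tilt before touching anything.
- **Camera disagreement:** the two cameras disagreed by up to about 5 mm, so I did the final alignment by comparing the rod and hole within one image.
- **Pictures used up:** I had viewed all 12 pictures before the final descent, so I checked that stage from pixel values only.

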